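# Slide the wax pot to its empty ring and stand the spatula in it

## Robot

A 6-joint arm with a two-finger parallel gripper is mounted at the origin on the work surface. World frame = base frame: x ahead of the robot, y to its left, z up, the work surface at z = 0. Lengths are in mm, angles in rad, forces in N, time in s.
With the tool pointing down it reaches from about 400 to 925 mm from the base axis. Payload 12.5 kg.
Tool frame: the origin (TCP) lies midway between the tips of the shut fingers; the grasp point (between the pads) lies 19 mm behind it; z points along the fingers, y is the line along which they close (so a half turn about z gives the same grasp; the last joint's range is limited). The gripper opens to 95 mm and grips with 3 to 60 N. Pads are 20 mm wide; open, the fingers measure 119 mm over their backs; the gripper's body (75 mm by 180 mm) begins 59 mm behind the grasp point.
Start: joints at [1.235, 0.491, 1.559, -0, 1.092, -0.106], TCP at [142.346, 608.592, 214.661] pointing down, gripper open.
Joint ranges: [-3.1, 3.1], [-0.84, 2.19], [0.05, 2.79], [-1.13, 4.28], [0.06, 2.93], [-2.69, 2.69]. Speed limits (rad/s): [2.22, 2.22, 2.79, 3.14, 3.14, 3.14].

## Interface

Orientations are given as [roll, pitch, yaw] about the fixed x, y, z axes, in that order (R = Rz(yaw) Ry(pitch) Rx(roll)).
In Python, from cell import env gives the robot as it stands.
- The arm moves only by the shell command python3 -m inch 'ROWS'. ROWS is JSON, a list of rows, each a list of 7 numbers: the turn, a rotation vector about the tool's x, y, z in rad, then the shift along the tool's x, y, z in cm, then the closure, from -1 (fully open) to 1 (shut). A call has 1 to 20 rows; each row shifts and turns the commanded pose from where the row before left it, along the tool's axes as they then stand; what a row does not reach is not made up. A row lasts 1/8 s, in which the tool goes at most 62.5 mm and 10.7 degrees, less where a joint would pass 70% of its speed; a pose out of reach is approached as far as the arm can. A call with a gripper value outside its range is refused whole. The fingers move at their own pace and stop on an object; the grip force is fixed at half the most. Time passes only in rows, so rows that do not move let the fingers close. It gives the time, the measured TCP pose, the force, the opening and the grip force at its end, in the units of the state.
- env.state(): the state, without advancing time (a new reading comes with each control period).
- env.read_camera(name): name is "scene" or "top" or "wrist"; returns a dict with "img" (384x512x3 uint8, red, green, blue), "depth" (384x512 float32, mm along the optical axis (not along the pixel's ray), 0 where there is no reading), "fx", "fy", "cx", "cy" (pixels), "position" and "orientation" of the camera in the world. Camera axes: x right, y down, z forward; pixel columns grow to the right and rows downward; lengths in mm; the calibration is good to about 2 mm. A picture is of the moment at which its call begins.
- env.job_done(): hands the job in; it is judged then, once.
Trained networks look in a picture, given as the dict that the camera call returned (one of the last four; its "shot" number tells which), for a name from the list of things; names that differ only in an ending like _2 or _b are one class to them, and where a whole thing is asked for, a point or a joint stands for the part that bears it (a point fixed in the world has none). Each returns a list of dicts, best first, with "score" (0 to 1); they miss things now and then, are a little off and sometimes report something else, mostly with a low value. They report only what shows in the picture. A call takes as long as a camera call. They do not tell look-alikes from the thing itself.
- env.find_in(picture, target): "centre" ([x, y, z] in mm, in the coordinates of the camera as it stood for that picture, good to about 4 mm: the middle of the surface that is visible of it).
- env.trace(picture, target): "mask" (384x512 bool, what is visible of it).
The state is a dict: "t": time; "joints": joint angles; "qvel": joint speeds; "tau": joint torques, N m; "eef_pos": TCP position; "tcp_rot": TCP orientation; "ft_force": force on the tool from outside, world axes, zero at the start; "moment": the same for the moment, N m; "opening": opening from 0.0 (shut) to 1.0 (fully open); "grip_force": force on a finger pad.
Only numpy, scipy, OpenCV 4.12 (cv2) and the standard library are available. Lean on these libraries where they do the work, as an engineer would, in place of code of your own. Each camera call takes 0.05 s, during which the arm holds its last target. There are 200 camera calls.

## Task

Get the wax pot ready for stirring. Slide the steel pot across the hob's glass to the empty printed ring and leave it standing wholly inside that ring; keep it flat on the glass all the way and never lift or tip it. Then lift the flat steel spatula off its pegboard hook and lower it, without dropping it in, blade down into the pot, where it is left leaning on the rim, and leave the other things on the table and hooks where they are.

Things in the scene. Friction and masses are not known exactly. Their poses are not given: they have to be found in the camera images.
- hob: two-zone bench hob, fixed: steel body 270 (its x) x 440 (its y) x 46 mm high with a flat black glass top at height 46 mm; two black knobs, 31 mm across and 16 mm high, stand on the glass in the strip along its front (-x) edge, 108 mm in front of the centre and 105 mm to either side. Origin: centre of its underside; z up
- ring_to: the empty printed ring, a single white circle of 132 mm inner diameter on the black glass: the place the pot must go to, either the left or the right place of the hob. Only print, nothing to bump into. Origin: its centre, on the glass; z up
- ring_from: the other printed ring, a double white circle of 156 mm diameter, where the pot stands at the start; the two ring centres are 216 mm apart. Origin: its centre, on the glass; z up
- pot: open empty stainless pot, 104 mm outer diameter, 100 mm high, wall 3.5 mm, inner floor 4 mm up, 0.35 to 0.65 kg, with a black straight stick handle pointing along its -x, level and 76 mm above the pot's underside. Origin: centre of its underside (on the glass, height 46 mm); z up
- pot_handle (a point): grip point in the middle of the pot's handle: the grip is a bar along the pot's x, 18 mm wide, 14 mm high and 82 mm long, reaching from 65 to 147 mm from the pot's axis; this point is 110 mm from the pot's axis and 76 mm above its underside
- pegboard: white steel bench-top pegboard, fixed at the left, 360 mm wide (its x), 330 high, 12 thick; its face looks along its -y, to the middle of the table. Origin: centre of its underside; z up. Three wire hooks, 6 mm thick, stand out 60 mm from the face at x = -80, 0 and 80 mm; top of the level wire 285 mm up; their ends, 65 mm from the face, turn up 9 mm above the wire
- spatula: flat stainless spatula, 200 mm long, 90 g, hanging blade down from any one of the three hooks. Origin: middle of the blade's lower edge; z runs from blade to handle end (up while hanging), y square to its flat (hanging: -y points away from the board), x across its width. Blade 40 mm wide, 3 thick, z = 0 to 84 mm; neck 30 wide to z = 96; handle 20 wide, 6 thick to z = 169; then the hanging slot
- spatula_tip (a point): middle of the spatula's lower blade edge (z = 0 of the spatula), 90 mm above the table while it hangs
- spatula_grip (a point): point on the middle of the spatula's handle 108 mm above the blade's edge, about 20 mm above the balance point; the handle is 20 mm wide and 6 mm thick there
- spatula_eye (a point): middle of the bar over the spatula's hanging slot, 197.5 mm from the blade's edge. The slot is 16 mm wide, 26 high (outer width 26, 5 thick); its top bar rests on the hook wire, 45 mm in front of the board's face, some 9 mm behind the hook's upturned end. To unhook: raise it more than 9 but less than 20 mm, then draw it straight away from the board
- file_handle_eye (a point): hanging eye of the red plastic file handle (130 mm long, 29 mm thick) on one of the hooks: leave alone
- scriber_eye (a point): hanging eye of the aluminium scriber (150 mm long, 13 mm thick, 26 mm wide at its eye) on one of the hooks: leave alone
- cup: frosted plastic cup, 72 mm across the rim, 85 mm high, standing on the table: leave alone. Origin: centre of its underside
- mould: aluminium mould block 70 x 45 x 18 mm lying on the grey mat (150 x 100 x 4 mm): leave alone. Origin: centre of its underside
- jar: amber jar, 72 mm across, 95 mm high: leave alone. Origin: centre of its underside
- bottle: white bottle, 60 mm across, 160 mm high: leave alone. Origin: centre of its underside
- brush: brush lying on the table to the near left: leave alone. Origin: its underside, near the middle
Not all that is in view belongs to the job. There is more than one size of the spatula; the one meant has the size given above. There is more than one size of the pot; the one meant has the size given above.

How it is judged:
By the outcome, as a careful person would: the job done as asked, in the order asked, and still so for the second after the job is handed in, with the robot touching nothing.
It also fails if it takes over 61 s, if anything falls off the work surface, if the arm or the gripper's body presses on something with over 40 N, if the wrist force passes 120 N, or if a joint passes its speed limit or range.

## Working session

There is one attempt and no reset: what is moved stays moved. The work goes in short steps, Python scripts to look and compute and a shell command to move; the robot and the scene stay as the last step left them, time stands still between calls to the robot, and variables do not carry over. Pictures are saved under pics/ and viewed, at most 10 in all, crops included, and the job is handed in when it is done.

```bash
mkdir -p pics; cat > h.py <<'E'
import numpy as np, cv2
from scipy.spatial.transform import Rotation as R
from cell import env
def rot(o):
    o=np.array(o); return o if o.shape==(3,3) else R.from_euler('xyz',o).as_matrix()
def w(p,c): return rot(p['orientation'])@np.array(c)+np.array(p['position'])
def cloud(p):
    d=p['depth'];v,u=np.mgrid[:384,:512]
    c=np.stack([(u-p['cx'])/p['fx']*d,(v-p['cy'])/p['fy']*d,d],-1)
    return c@rot(p['orientation']).T+np.array(p['position'])
def pix(p,q):
    c=rot(p['orientation']).T@(np.array(q)-np.array(p['position'])); return (c[:2]/c[2]*[p['fx'],p['fy']]+[p['cx'],p['cy']]).round(0)
def save(p,n): cv2.imwrite('pics/'+n,cv2.cvtColor(p['img'],cv2.COLOR_RGB2BGR))
E
python3 - <<'E'
from h import *
a=env.read_camera('scene');b=env.read_camera('top')
print(a['orientation'],a['position'],b['position'])
im=np.hstack([a['img'],b['img']]);im=cv2.resize(im,(1024,384))
cv2.imwrite('pics/a.png',cv2.cvtColor(cv2.resize(a['img'],(800,600)),cv2.COLOR_RGB2BGR));cv2.imwrite('pics/b.png',cv2.cvtColor(cv2.resize(b['img'],(800,600)),cv2.COLOR_RGB2BGR))
for n,p in(('scene',a),('top',b)):
  for t in ['hob','ring_to','ring_from','pot','pot_handle','pegboard','spatula','spatula_tip','spatula_grip','spatula_eye','file_handle_eye','scriber_eye','cup','jar','bottle','mould']:
    print(n,t,[(w(p,r['centre']).round(0).tolist(),pix(p,w(p,r['centre'])).tolist(),round(r['score'],2)) for r in env.find_in(p,t)[:3]])
E
```

```text
[-2.39081967e+00 -2.52856045e-03  2.65215711e+00] [771.4593786  547.46117327 867.43954474] [ 219.1737794   -37.86419691 1409.21347535]
scene hob [([549.0, -75.0, 46.0], [223.0, 212.0], 0.8), ([606.0, -40.0, 109.0], [208.0, 214.0], 0.67)]
scene ring_to [([576.0, -243.0, 39.0], [195.0, 181.0], 0.64)]
scene ring_from [([584.0, 5.0, 45.0], [223.0, 236.0], 0.58), ([610.0, 214.0, 50.0], [249.0, 302.0], 0.5)]
scene pot [([603.0, -40.0, 106.0], [209.0, 214.0], 0.66), ([268.0, -335.0, 52.0], [263.0, 135.0], 0.64), ([577.0, -245.0, 42.0], [194.0, 180.0], 0.56)]
scene pot_handle [([608.0, -40.0, 107.0], [207.0, 215.0], 0.94), ([271.0, -332.0, 55.0], [262.0, 135.0], 0.71)]
scene pegboard [([481.0, 400.0, 154.0], [347.0, 328.0], 0.81)]
scene spatula [([684.0, 302.0, 62.0], [237.0, 348.0], 0.61), ([584.0, -454.0, 83.0], [169.0, 136.0], 0.58), ([488.0, 342.0, 248.0], [334.0, 285.0], 0.57)]
scene spatula_tip [([680.0, 302.0, 61.0], [239.0, 348.0], 0.75), ([491.0, 343.0, 251.0], [334.0, 285.0], 0.56)]
scene spatula_grip [([487.0, 343.0, 253.0], [335.0, 284.0], 0.81), ([682.0, 301.0, 59.0], [238.0, 34
[... 1323 characters left out ...]
0.57)]
top spatula_tip [([679.0, 298.0, 67.0], [175.0, 131.0], 0.59), ([490.0, 343.0, 179.0], [148.0, 170.0], 0.44)]
top spatula_grip [([487.0, 337.0, 176.0], [150.0, 172.0], 0.49)]
top spatula_eye [([483.0, 343.0, 176.0], [148.0, 173.0], 0.57), ([677.0, 302.0, 63.0], [174.0, 132.0], 0.49)]
top file_handle_eye []
top scriber_eye [([485.0, 337.0, 178.0], [150.0, 172.0], 0.54), ([569.0, 334.0, 262.0], [147.0, 141.0], 0.4)]
top cup [([628.0, 232.0, 42.0], [191.0, 147.0], 0.56)]
top jar [([471.0, -436.0, 100.0], [365.0, 199.0], 0.79)]
top bottle [([573.0, -459.0, 105.0], [373.0, 172.0], 0.88)]
top mould [([450.0, 230.0, 19.0], [187.0, 193.0], 0.74), ([485.0, 338.0, 178.0], [150.0, 172.0], 0.17)]
```

View pics/a.png

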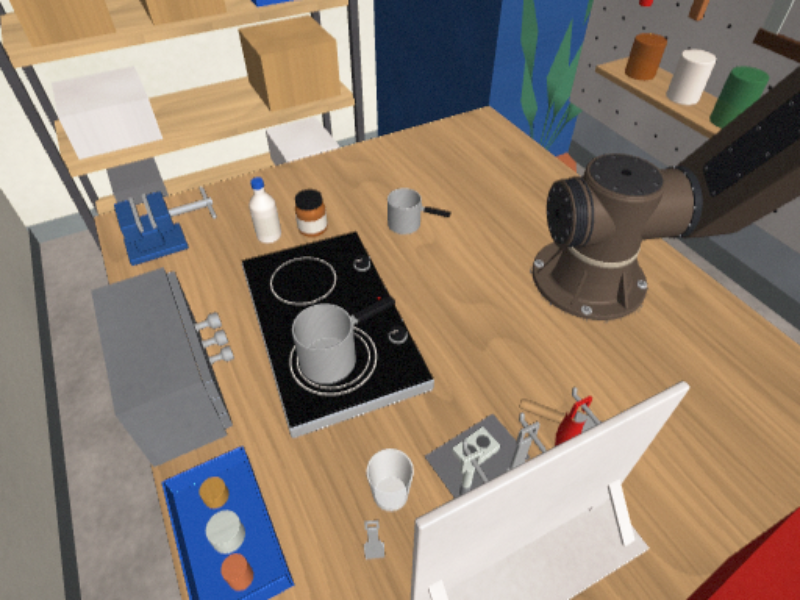

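View pics/b.png

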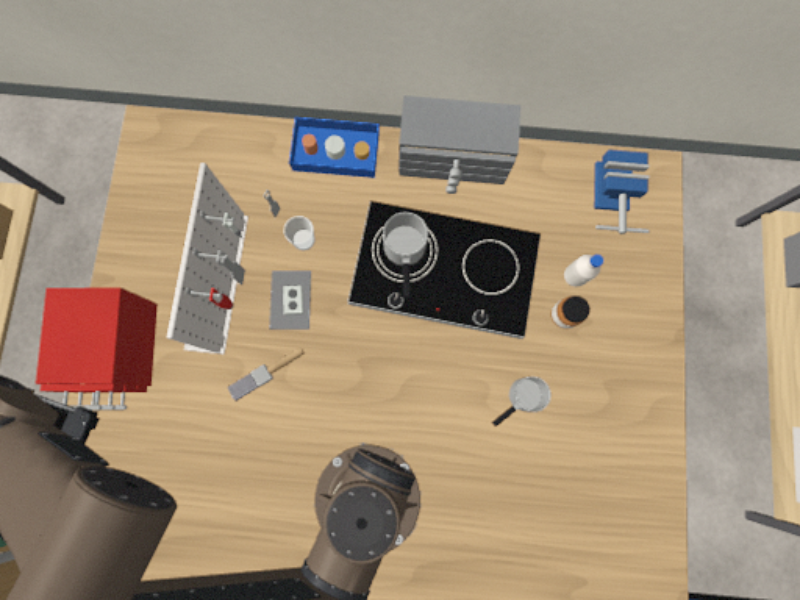

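The scene shows two pots: the pot on the hob (scene 325,343) and a small saucepan (405,210). The hob one is meant: it stands in the double ring and is large. There are two spatulas: one on the middle hook (525,440) and a short one (374,540) by the cup. The hanging one should be the 200 mm one. The empty single ring is the right-hand one (scene 303,280; top 490,267). I'll measure these next.

```bash
python3 - <<'E'
from h import *
import scipy.optimize as so
def circ(P):
    r=so.least_squares(lambda x:np.hypot(P[:,0]-x[0],P[:,1]-x[1])-x[2],[*P.mean(0)[:2],60],loss='soft_l1',f_scale=2); return r.x.round(1)
cl={}
for n in('scene','top'):
    p=env.read_camera(n);C=cl[n]=cloud(p);im=p['img'].astype(int)
    g=abs(C[...,2]-46)<6; br=im.min(-1)
    m=g&(br>110)&(np.hypot(C[...,0]-574,C[...,1]+246)<85)
    print(n,'ring_to',m.sum(),circ(C[m]))
    m=g&(br>110)&(np.hypot(C[...,0]-602,C[...,1]+35)<90)
    print('ring_from',circ(C[m]))
    m=(abs(C[...,2]-46)<5)&(C[...,0]>350)&(C[...,0]<800)&(C[...,1]<150)&(C[...,1]>-400)&(im.max(-1)<60)
    print('hob',cv2.minAreaRect(C[m][:,:2].astype(np.float32)),'z',np.median(C[m][:,2]))
    m=(abs(C[...,2]-146)<5)&(np.hypot(C[...,0]-600,C[...,1]+30)<85)
    print('pot rim',m.sum(),circ(C[m]),C[m][:,2].max())
    m=(abs(C[...,2]-125)<12)&(im.max(-1)<80)&(np.hypot(C[...,0]-600,C[...,1]+30)<200)
    P=C[m];print('handle',m.sum(),P.mean(0).round(1) if len(P) else 0,cv2.fitLine(P[:,:2].astype(np.float32),2,0,.01,.01).ravel() if len(P) else 0, P.min(0),P.max(0))
    m=(C[...,2]>80)&(C[...,2]<320)&(C[...,1]>310)&(C[...,1]<375)&(abs(C[...,0]-487)<35)
    P=C[m];print('spat',m.sum(),P.min(0).round(),P.max(0).round())
    for z in range(80,310,15):
        Q=P[abs(P[:,2]-z)<7.5]
        if len(Q)>3:print(z,len(Q),Q.mean(0).round(1),np.ptp(Q,axis=0).round(), cv2.fitLine(Q[:,:2].astype(np.float32),2,0,.01,.01).ravel()[:2].round(2))
    m=(C[...,2]>40)&(C[...,2]<340)&(C[...,1]>330)&(C[...,1]<420)&(C[...,0]>300)&(C[...,0]<700)&(br>170)
    P=C[m];print('board',m.sum(),cv2.minAreaRect(P[:,:2].astype(np.float32)))
    m=(abs(C[...,2]-320)<15)&(C[...,1]>330)&(C[...,1]<450)
    P=C[m];print('boardtop',m.sum(),cv2.minAreaRect(P[:,:2].astype(np.float32)) if m.sum()>5 else 0)
    o=p['img']
    if n=='scene':
        c=cv2.resize(o[230:384,200:405],(800,600),interpolation=2);cv2.imwrite('pics/c.png',cv2.cvtColor(c,4))
E
```

```text
scene ring_to 61 [ 576.  -248.2   67.4]
ring_from [600.2 -15.9  61.7]
hob ((565.5191040039062, -137.7406005859375), (434.3939208984375, 262.5904541015625), 83.72282409667969) z 45.176758228713766
pot rim 176 [611.3 -32.5  50.1] 148.48394541256323
handle 185 [509.3 -42.  125.8] [ 9.9640322e-01  8.4738702e-02  5.0932568e+02 -4.2045044e+01] [466.36718838 -56.65336879 113.4713306 ] [663.12860538 -32.26405362 133.20872552]
spat 319 [471. 321. 184.] [500. 371. 294.]
185 6 [492.7 339.4 186.5] [29.  2.  6.] [ 1.   -0.01]
200 26 [488.  342.3 200.6] [19.  5. 14.] [ 0.99 -0.12]
215 29 [487.3 342.3 215.5] [19.  6. 15.] [ 0.99 -0.12]
230 27 [487.8 342.2 229.8] [20.  6. 14.] [ 0.99 -0.12]
245 33 [487.5 342.3 245.1] [18.  6. 15.] [ 0.99 -0.16]
260 36 [487.1 341.3 259. ] [26.  7. 14.] [ 1.   -0.02]
275 39 [487.3 345.1 277.3] [27. 45. 15.] [ 0.14 -0.99]
290 123 [485.8 343.3 286.3] [26. 51. 12.] [0. 1.]
board 7921 ((486.1966552734375, 375.609375), (81.45221710205078, 358.0633239746094), 88.77804565429688)
boardtop 2197 ((486.72259521484375, 391.33868408203125), (13.201624870300293, 358.75689697265625)
[... 766 characters left out ...]
.  339.9 169. ] [37.  2. 15.] [ 1.   -0.02]
185 11 [481.1 340.1 184.7] [33.  5. 13.] [ 1.   -0.07]
200 9 [482.9 338.5 198.9] [17.  3. 13.] [ 1.   -0.05]
215 7 [483.5 338.4 214.6] [13.  4. 11.] [ 0.99 -0.13]
230 9 [485.  337.6 231.4] [17.  1. 14.] [ 1.   -0.01]
245 9 [482.2 338.9 243.5] [17.  5. 12.] [ 0.98 -0.19]
260 12 [484.4 339.4 260. ] [24.  6.  8.] [ 0.99 -0.1 ]
275 13 [485.  346.3 276.9] [24. 32. 13.] [0.21 0.98]
290 42 [485.7 344.5 288.9] [25. 54. 14.] [0.02 1.  ]
board 444 ((485.8267822265625, 365.2001647949219), (65.83008575439453, 357.4138488769531), 88.70146179199219)
boardtop 757 ((486.79876708984375, 390.4969177246094), (15.372842788696289, 358.9322814941406), 88.54059600830078)
```

View pics/c.png

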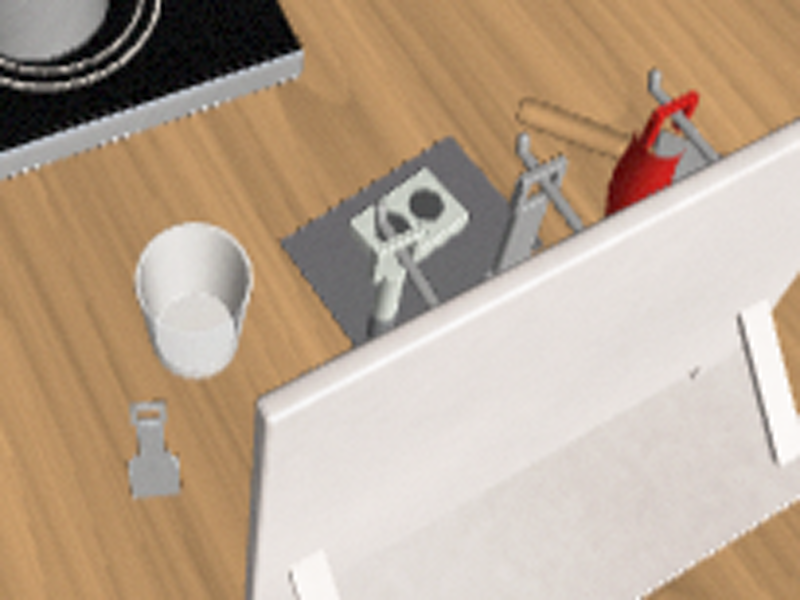

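The crop confirms it: the spatula on the middle hook (530,210) spans z 90–290 mm, so 200 mm long. The short one at (155,450) is only about half that, so it's the decoy. The scriber and file handle hang on the neighbouring hooks.

Next I'll write the step calculator and lift the arm clear.

```bash
cat >> h.py <<'E'
def delta(pos,Rt=None,s=None):
    "shift (cm, tool axes now) and rotvec (tool) from measured pose"
    s=s or env.state();T=rot(s['tcp_rot'])
    print('shift cm',(T.T@(np.array(pos)-s['eef_pos'])/10).round(2), 'turn',(R.from_matrix(T.T@Rt).as_rotvec().round(3) if Rt is not None else ''))
E
python3 - <<'E'
from h import *
s=env.state();print(s['t'],s['tcp_rot'],rot(s['tcp_rot']).round(3),s['joints'],s['opening'])
yaw=np.radians(5.9)
for sg in(1,-1):
    y=sg*np.array([-np.sin(yaw),np.cos(yaw),0]);z=np.array([0,0,-1.]);T=np.c_[np.cross(y,z),y,z]
    delta([502,-44,160],T)
delta([142,608,450])
E
python3 -m inch '[[0,0,0,0,0,-6,-1],[0,0,0,0,0,-6,-1],[0,0,0,0,0,-6,-1],[0,0,0,0,0,-6,-1]]'
```

```text
1.8 [3.14150198e+00 1.32475920e-05 2.91180891e+00] [[-0.974  0.228  0.   ]
 [ 0.228  0.974  0.   ]
 [-0.     0.    -1.   ]] [ 1.23541459e+00  4.90912752e-01  1.55889823e+00 -4.07540326e-06
  1.09169010e+00 -1.05596114e-01] 1.0033012800739696
shift cm [-49.88 -55.35   5.46] turn [ 0.     0.    -0.333]
shift cm [-49.88 -55.35   5.46] turn [ 0.    -0.     2.809]
shift cm [ 2.000e-02 -6.000e-02 -2.353e+01] turn 
t: 2.3
eef_pos: [142.2, 608.1, 456.9]
tcp_rot: [3.141, 0.0, 2.912]
ft_force: [0.1, 0.9, -0.6]
opening: 0.998
grip_force: 0.0
```

```bash
python3 -m inch '[[0,0,0,-4.7,-2.7,0,-1],[0,0,0,-4.7,-2.7,0,-1],[0,0,0,-4.7,-2.7,0,-1],[0,0,0,-4.7,-2.7,0,-1],[0,0,0,-4.7,-2.7,0,-1],[0,0,0,-4.7,-2.7,0,-1],[0,0,0,-4.7,-2.7,0,-1],[0,0,0,-2.4,-5.2,0,-1],[0,0,0,-2.4,-5.2,0,-1],[0,0,0,-2.4,-5.2,0,-1],[0,0,0,-2.4,-5.2,0,-1],[0,0,0,-2.4,-5.2,0,-1],[0,0,0,-2.4,-5.2,0,-1],[0,0,0,-2.4,-5.2,0,-1],[0,0,-0.17,0,0,0,-1],[0,0,-0.163,0,0,0,-1],[0,0,0,0,0,0,-1]]'
python3 - <<'E'
from h import *
yaw=np.radians(5.9)
y=np.array([-np.sin(yaw),np.cos(yaw),0]);z=np.array([0,0,-1.]);T=np.c_[np.cross(y,z),y,z]
delta([502,-44,230],T)
E
```

```text
t: 4.42
eef_pos: [500.3, -43.2, 454.6]
tcp_rot: [3.141, 0.0, -3.04]
ft_force: [-0.1, 0.7, 0.1]
opening: 0.998
grip_force: 0.0
shift cm [-0.16 -0.1  22.46] turn [ 0.     0.    -0.001]
```

Lower to about 230 mm and check with the wrist camera.

```bash
python3 -m inch '[[0,0,0,-0.1,-0.1,6,-1],[0,0,0,0,0,6,-1],[0,0,0,0,0,6,-1],[0,0,0,0,0,4,-1],[0,0,0,0,0,0,-1]]'
python3 - <<'E'
from h import *
p=env.read_camera('wrist');save(p,'w.png');C=cloud(p);im=p['img'].astype(int)
for r in env.find_in(p,'pot_handle')[:2]: print(w(p,r['centre']).round(1),r['score'])
import scipy.optimize as so
m=(abs(C[...,2]-146)<4)&(np.hypot(C[...,0]-611,C[...,1]+33)<75);P=C[m]
if m.sum()>20:print('rim',m.sum(),so.least_squares(lambda x:np.hypot(P[:,0]-x[0],P[:,1]-x[1])-x[2],[611,-33,50],loss='soft_l1',f_scale=2).x)
m=(abs(C[...,2]-126)<8)&(C[...,0]<545)&(C[...,0]>460)&(abs(C[...,1]+44)<30);P=C[m]
print('handle',m.sum(),P.mean(0),P.min(0),P.max(0),cv2.minAreaRect(P[:,:2].astype(np.float32)), cv2.fitLine(P[:,:2].astype(np.float32),2,0,.01,.01).ravel())
E
```

```text
t: 5.05
eef_pos: [500.5, -43.6, 232.9]
tcp_rot: [3.14, -0.004, -3.041]
ft_force: [0.5, 0.7, 0.7]
opening: 1.0
grip_force: 0.0
[577.2 -41.2 112.8] 0.85
rim 301 [609.11507249 -33.14238219  49.66722366]
handle 1209 [502.84828062 -45.024594   128.75042345] [464.26924944 -57.14627024 120.90685853] [544.92794209 -32.33833413 131.59329334] ((504.96038818359375, -45.05970764160156), (80.89177703857422, 17.49675941467285), 6.003607749938965) [ 9.9387658e-01  1.1049615e-01  5.0284827e+02 -4.5024593e+01]
```

View pics/w.png

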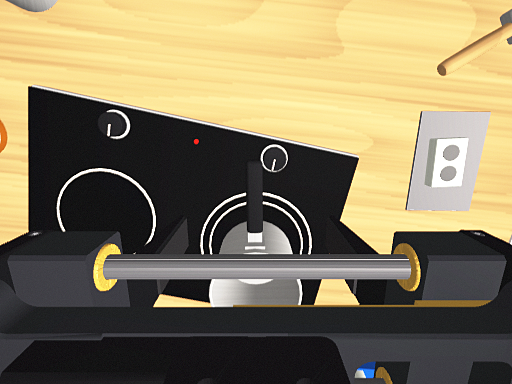

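The wrist picture shows the handle (254,200) between the open fingers and aligned with the tool. Lower to z=103 and close.

```bash
python3 -m inch '[[0,0,0,0,-0.12,5,-1],[0,0,0,0,0,5,-1],[0,0,0,0,0,3,-1],[0,0,0,0,0,0,-1],[0,0,0,0,0,0,0.5],[0,0,0,0,0,0,1],[0,0,0,0,0,0,1],[0,0,0,0,0,0,1],[0,0,0,0,0,0,1]]'
python3 - <<'E'
from h import *
s=env.state();print(s['ft_force'],s['moment'],s['opening'],s['eef_pos'])
delta(s['eef_pos']+np.array([-34.5,-216.2,0]))
E
```

```text
t: 6.28
eef_pos: [501.6, -45.1, 104.8]
tcp_rot: [3.142, 0.0, -3.038]
ft_force: [0.0, 0.3, 0.5]
opening: 0.534
grip_force: 0.0
[0.02328507 0.2899462  0.47531107] [0.05273307 0.04955014 0.0318876 ] 0.5335629946346225 [501.58334928 -45.14912681 104.75190422]
shift cm [  5.66 -21.15  -0.  ] turn
```

```bash
python3 -m inch '[[0,0,0,0,0,0,1],[0,0,0,0,0,0,1],[0,0,0,0,0,0,1],[0,0,0,0,0,0,1],[0,0,0,0,0,0,1],[0,0,0,0,0,0,1]]'; python3 -m inch '[[0,0,0,0.14,-0.5,0,1],[0,0,0,0.14,-0.5,0,1],[0,0,0,0,0,0,1]]'
```

```text
t: 7.02
eef_pos: [501.5, -45.1, 104.6]
tcp_rot: [3.141, -0.0, -3.038]
ft_force: [0.1, -0.5, -1.6]
opening: 0.183
grip_force: 30.0
t: 7.4
eef_pos: [499.6, -55.9, 104.6]
tcp_rot: [3.141, -0.0, -3.039]
ft_force: [-0.8, -0.1, 0.1]
opening: 0.183
grip_force: 30.0
```

```bash
python3 -m inch '[[0,0,0,0.15,-0.5,0,1],[0,0,0,0.3,-1.1,0,1],[0,0,0,0.3,-1.1,0,1],[0,0,0,0.3,-1.1,0,1],[0,0,0,0.3,-1.1,0,1],[0,0,0,0.3,-1.1,0,1],[0,0,0,0.3,-1.1,0,1],[0,0,0,0.3,-1.1,0,1],[0,0,0,0.3,-1.1,0,1],[0,0,0,0.3,-1.1,0,1],[0,0,0,0.3,-1.1,0,1],[0,0,0,0.3,-1.1,0,1],[0,0,0,0.3,-1.1,0,1],[0,0,0,0.3,-1.1,0,1],[0,0,0,0.3,-1.1,0,1],[0,0,0,0.3,-1.1,0,1],[0,0,0,0.3,-1.1,0,1],[0,0,0,0.3,-1.1,0,1],[0,0,0,0.15,-0.6,0,1],[0,0,0,0,0,0,1]]'
python3 - <<'E'
from h import *
delta([467.1,-261.3,104.6])
import scipy.optimize as so
for n in('scene','top'):
    p=env.read_camera(n);C=cloud(p);m=(abs(C[...,2]-146)<4)&(np.hypot(C[...,0]-576,C[...,1]+249)<75);P=C[m]
    print('rim',m.sum(),so.least_squares(lambda x:np.hypot(P[:,0]-x[0],P[:,1]-x[1])-x[2],[576,-249,50],loss='soft_l1',f_scale=2).x)
E
```

```text
t: 9.9
eef_pos: [466.4, -258.4, 104.6]
tcp_rot: [-3.141, 0.0, -3.039]
ft_force: [-1.5, -2.0, -0.1]
opening: 0.189
grip_force: 30.0
shift cm [-0.04 -0.29  0.  ] turn 
rim 107 [ 576.24056716 -246.09356189   50.17114248]
rim 44 [ 576.15773099 -245.88965301   49.80788278]
```

```bash
python3 -m inch '[[0,0,0,0,-0.28,0,1],[0,0,0,0,0,0,1],[0,0,0,0,0,0,1],[0,0,0,0,0,0,0],[0,0,0,0,0,0,0],[0,0,0,0,0,0,0],[0,0,0,0,0,0,0],[0,0,0,0,0,-2,0],[0,0,0,0,0,-5,0],[0,0,0,0,0,-6,0],[0,0,0,0,0,-6,0],[0,0,0,0,0,-6,0],[0,0,0,0,0,0,0]]'
python3 - <<'E'
from h import *
import scipy.optimize as so
for n in('scene','top'):
    p=env.read_camera(n);C=cloud(p);m=(abs(C[...,2]-146)<4)&(np.hypot(C[...,0]-576,C[...,1]+249)<75);P=C[m]
    print('rim',m.sum(),so.least_squares(lambda x:np.hypot(P[:,0]-x[0],P[:,1]-x[1])-x[2],[576,-249,50],loss='soft_l1',f_scale=2).x)
    if n=='top': cv2.imwrite('pics/d.png',cv2.cvtColor(cv2.resize(p['img'][100:260,220:420],(700,560),interpolation=2),4))
s=env.state();print(s['joints'],s['opening'])
# spatula grasp: tool z along +y(board inward), y along board x (both signs)
a=np.radians(-1.45);bx=np.array([np.cos(a),np.sin(a),0]);z=np.array([-np.sin(a),np.cos(a),0])
for sg in(1,-1):
    y=sg*bx;T=np.c_[np.cross(y,z),y,z];print(sg,R.from_matrix(T).as_euler('xyz'));delta([486,200,215],T)
E
```

```text
t: 11.62
eef_pos: [467.5, -261.2, 358.9]
tcp_rot: [-3.136, 0.006, -3.038]
ft_force: [0.0, 0.1, -1.0]
opening: 0.499
grip_force: 0.0
rim 102 [ 576.61078705 -247.28091022   49.90260822]
rim 40 [ 576.67182688 -248.05285124   50.16076262]
[-6.32986406e-01  2.43385545e-01  1.56855350e+00  5.90665308e-05
  1.32947492e+00 -2.30704382e+00] 0.503363254086746
1 [-1.5961036  -1.57079633  0.        ]
shift cm [-6.68 45.61 13.93] turn [-1.303  1.146  1.303]
-1 [-1.54548905  1.57079633  0.        ]
shift cm [-6.68 45.61 13.93] turn [-1.114 -1.267 -1.114]<sys>:0: UserWarning: Gimbal lock detected. Setting third angle to zero since it is not possible to uniquely determine all angles.
```

View pics/d.png

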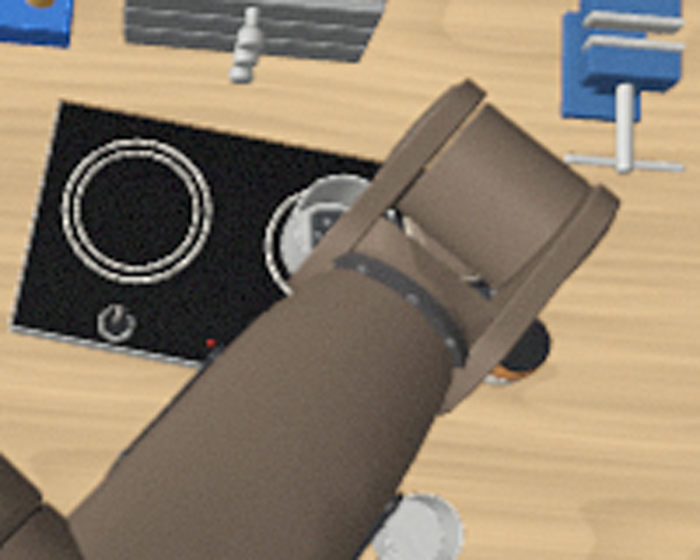

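The picture shows the pot standing at the ring, partly hidden by the arm. Measured centre is within about 2 mm of the ring's centre. Now I'll yaw and move to a staging spot in front of the pegboard.

```bash
python3 - <<'E' >> st.txt
from h import *
s=env.state();print(list(s['joints']),list(s['eef_pos']),list(s['tcp_rot']))
E
python3 -m inch '[[0,0,0,-0.76,5.1,0,0.1],[0,0,0,-0.76,5.1,0,0.1],[0,0,0,-0.76,5.1,0,0.1],[0,0,0,-0.76,5.1,0,0.1],[0,0,0,-0.76,5.1,0,0.1],[0,0,0,-0.76,5.1,0,0.1],[0,0,0,-0.76,5.1,0,0.1],[0,0,0,-0.76,5.1,0,0.1],[0,0,0.17,0,0,0,0.1],[0,0,0.17,0,0,0,0.1],[0,0,0.17,0,0,0,0.1],[0,0,0.17,0,0,0,0.1],[0,0,0.17,0,0,0,0.1],[0,0,0.17,0,0,0,0.1],[0,0,0.17,0,0,0,0.1],[0,0,0.17,0,0,0,0.1],[0,0,0.17,0,0,0,0.1],[0,0,0.17,0,0,0,0.1]]'
python3 - <<'E' >> st.txt
from h import *
s=env.state();print(list(s['joints']),list(s['eef_pos']),list(s['tcp_rot']))
E
python3 -m inch '[[0,0.17,0,0,0,0,0.1],[0,0.17,0,0,0,0,0.1],[0,0.17,0,0,0,0,0.1],[0,0,0,0,0,0,0.1]]'
python3 - <<'E' >> st.txt
from h import *
s=env.state();print(list(s['joints']),list(s['eef_pos']),list(s['tcp_rot']))
E
cat st.txt
```

```text
t: 13.98
eef_pos: [484.8, 151.3, 352.6]
tcp_rot: [-3.138, 0.001, 1.539]
ft_force: [1.1, 0.5, -0.1]
opening: 0.447
grip_force: 0.0
t: 14.48
eef_pos: [485.0, 149.8, 352.3]
tcp_rot: [-3.136, -0.51, 1.538]
ft_force: [-0.2, 0.7, 0.5]
opening: 0.453
grip_force: 0.0
[np.float64(-0.6329864063003683), np.float64(0.24338554491882597), np.float64(1.568553496360899), np.float64(5.9066530802625297e-05), np.float64(1.3294749227221518), np.float64(-2.307043818025666)] [np.float64(466.5358753362167), np.float64(-260.5424730994697), np.float64(354.33479154296464)] [np.float64(-3.1415151631767824), np.float64(0.00017092378716943024), np.float64(-3.0383456729834384)]
[np.float64(0.17231295064741167), np.float64(0.20286449310391028), np.float64(1.6270901588207178), np.float64(7.35235225587087e-05), np.float64(1.3150987727160972), np.float64(0.20400061732467006)] [np.float64(484.7558832116997), np.float64(151.276593409179), np.float64(352.6159104847491)] [np.float64(-3.1381892465508137), np.float64(0.0006315169420449962), np.float64(1.539091016090898)]
[np.float64(-0.10168178723083598), np.float64(0.18491923919654815), np.float64(1.7427359232635171), np.float64(0.5296372320979931), np.float64(1.299508810970484), np.float64(-0.23787696970040192)] [np.float64(484.95224231390597), np.float64(149.77653171763032), np.float64(352.2891771971561)] [np.float64(-3.1359279731005123), np.float64(-0.5101477027492043), np.float64(1.5381935116314636)]
```

```bash
python3 -m inch '[[0,0.177,0,0,0,0,0.1],[0,0.177,0,0,0,0,0.1],[0,0.177,0,0,0,0,0.1],[0,0.177,0,0,0,0,0.1],[0,0.177,0,0,0,0,0.1],[0,0.177,0,0,0,0,0.1],[0,0,0,0,0,0,0.1]]'
cat > g.py <<'E'
from h import *
a=np.radians(-1.45);bx=np.array([np.cos(a),np.sin(a),0]);z=np.array([-np.sin(a),np.cos(a),0]);T=np.c_[np.cross(bx,z),bx,z]
E
python3 - <<'E'
from g import *
s=env.state();print(rot(s['tcp_rot']).round(3),s['joints'].round(2) if hasattr(s['joints'],'round') else s['joints'])
delta([486,240,215],T)
E
```

```text
t: 15.35
eef_pos: [484.8, 152.1, 352.0]
tcp_rot: [-1.559, -1.562, -0.035]
ft_force: [-1.1, -0.2, -0.2]
opening: 0.452
grip_force: 0.0
[[ 0.009  1.     0.023]
 [-0.    -0.023  1.   ]
 [ 1.    -0.009  0.   ]] [-0.38  0.5   2.01  1.28  1.78 -0.97]
shift cm [-13.7    0.04   8.79] turn [-0.003 -0.    -0.009]
```

```bash
python3 -m inch '[[0,0,-0.009,-4.6,0,0,0.1],[0,0,0,-4.6,0,0,0.1],[0,0,0,-4.5,0,0,0.1],[0,0,0,0,0,4.4,0.1],[0,0,0,0,0,4.4,0.1],[0,0,0,0,0,0,0.1],[0,0,0,0,0,0,0.1]]'
python3 - <<'E'
from g import *
s=env.state();print(s['joints'],s['opening'])
p=env.read_camera('wrist');save(p,'e.png');C=cloud(p)
m=(abs(C[...,0]-487)<30)&(abs(C[...,1]-342)<10)&(C[...,2]>80);P=C[m];print(m.sum())
for z in range(95,300,15):
    Q=P[abs(P[:,2]-z)<7.5]
    if len(Q)>3:print(z,len(Q),Q.mean(0).round(1),Q[:,0].min().round(1),Q[:,0].max().round(1),cv2.fitLine(Q[:,:2].astype(np.float32),2,0,.01,.01).ravel()[:2].round(3))
for r in env.find_in(p,'spatula_grip')[:2]: print(w(p,r['centre']).round(1),r['score'])
delta([486,360,215],T)
E
```

```text
t: 16.23
eef_pos: [488.0, 240.0, 218.1]
tcp_rot: [1.728, -1.561, 2.962]
ft_force: [-0.5, -0.5, -0.2]
opening: 0.448
grip_force: 0.0
[-0.20289378  0.75365173  2.09647389  1.39746325  1.620814   -1.29397717] 0.4479816064557686
3455
95 297 [484.5 339.4  96.8] 465.0 504.8 [ 1.    -0.022]
110 397 [485.  339.4 110. ] 465.1 504.5 [ 1.    -0.028]
125 36 [486.5 339.2 118.1] 467.6 504.2 [ 1.    -0.012]
155 362 [485.  339.4 156.4] 465.7 504.7 [ 1.    -0.027]
170 442 [485.1 339.4 169.8] 465.8 504.4 [ 1.    -0.023]
185 314 [485.  339.1 184.3] 470.3 499.7 [ 1.    -0.021]
200 241 [484.8 337.8 200.1] 475.8 494.0 [ 1.    -0.029]
215 263 [485.  337.8 215.3] 474.8 494.8 [ 1.    -0.028]
230 280 [484.7 337.9 230.2] 474.9 494.7 [ 1.   -0.03]
245 282 [484.6 337.9 245. ] 474.9 494.4 [ 0.999 -0.039]
260 227 [484.5 338.1 258.6] 472.0 497.1 [ 1.   -0.03]
275 161 [485.3 338.1 275.2] 472.1 497.8 [ 1.    -0.016]
290 153 [484.9 338.4 287.2] 472.1 497.7 [ 1.    -0.022]
[489.9 339.6 186.1] 0.75
[672.7 303.9 122.4] 0.52
shift cm [-0.29 -0.55 12.08] turn [-0.    0.    0.01]
```

View pics/e.png

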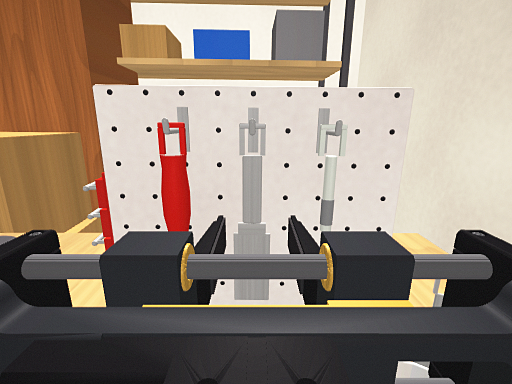

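The wrist picture shows the spatula at (252,190) centred between the fingers. The red file handle (175,180) and scriber (330,180) are clear outside. Advance and grip at z≈215.

```bash
python3 -m inch '[[0,0,0.01,-0.25,-0.6,0,0.1],[0,0,0,0,0,4,0.1],[0,0,0,0,0,4,0.1],[0,0,0,0,0,3,0.1],[0,0,0,0,0,1,0.1],[0,0,0,0,0,0,0.1]]'
python3 - <<'E'
from g import *
delta([485.5,360,215],T);s=env.state();print(s['ft_force'],s['opening'])
E
```

```text
t: 17.08
eef_pos: [485.2, 359.4, 215.2]
tcp_rot: [-0.929, -1.569, -0.667]
ft_force: [-0.2, -0.3, 0.2]
opening: 0.448
grip_force: 0.0
shift cm [-0.02  0.02  0.06] turn [ 0.    -0.001 -0.001]
[-0.19817328 -0.27570789  0.15784523] 0.4483558478907324
```

```bash
python3 -m inch '[[0,0,0,0,0,0,1],[0,0,0,0,0,0,1],[0,0,0,0,0,0,1],[0,0,0,0,0,0,1],[0,0,0,0,0,0,1],[0,0,0,0,0,0,1],[0,0,0,0,0,0,1],[0,0,0,0,0,0,1]]'; python3 -m inch '[[0,0,0,0.5,0,0,1],[0,0,0,0.5,0,0,1],[0,0,0,0.45,0,0,1],[0,0,0,0,0,0,1],[0,0,0,0,0,0,1]]'
python3 - <<'E'
from g import *
delta([485.5,360,229.3],T)
p=env.read_camera('wrist');C=cloud(p)
m=(abs(C[...,0]-487)<30)&(abs(C[...,1]-342)<12)&(C[...,2]>80);P=C[m]
for z in(110,170,245,260,285,300):
    Q=P[abs(P[:,2]-z)<6]
    if len(Q)>3:print(z,len(Q),Q.mean(0).round(1),Q[:,0].min().round(1),Q[:,0].max().round(1))
print(P[:,2].max())
E
```

```text
t: 18.08
eef_pos: [485.4, 359.7, 215.3]
tcp_rot: [-0.687, -1.569, -0.91]
ft_force: [-0.2, 0.4, -0.0]
opening: 0.206
grip_force: 30.0
t: 18.7
eef_pos: [485.5, 359.6, 229.8]
tcp_rot: [-0.602, -1.569, -0.995]
ft_force: [-0.1, -0.8, -1.3]
opening: 0.206
grip_force: 30.0
shift cm [-0.05  0.    0.04] turn [ 0.001 -0.001 -0.001]
245 966 [484.7 338.9 244. ] 466.7 502.7
260 669 [484.8 338.4 260. ] 475.1 494.7
285 385 [484.7 338.8 285. ] 471.7 497.5
300 690 [484.9 339.  300.7] 471.9 497.9
304.88484218684005
```

```bash
python3 -m inch '[[0,0,0,0,0,-1,1],[0,0,0,0,0,-1.5,1],[0,0,0,0,0,-1.5,1],[0,0,0,0,0,-3,1],[0,0,0,0,0,-4,1],[0,0,0,0,0,-4,1],[0,0,0,0,0,0,1]]'
python3 - <<'E'
from g import *
s=env.state();print(s['ft_force'],s['joints'],s['opening'])
p=env.read_camera('scene');C=cloud(p);save(p,'f.png')
y0=s['eef_pos'][1]-19
m=(abs(C[...,0]-486)<30)&(abs(C[...,1]-y0)<25)&(C[...,2]>80)&(C[...,2]<320);P=C[m]
for z in(110,170,260,285,300):
    Q=P[abs(P[:,2]-z)<6]
    if len(Q)>3:print(z,len(Q),Q.mean(0).round(1))
E
```

```text
t: 19.62
eef_pos: [482.5, 206.7, 229.6]
tcp_rot: [-0.534, -1.569, -1.067]
ft_force: [0.0, 0.3, -0.8]
opening: 0.207
grip_force: 30.0
[ 0.02222814  0.34766272 -0.75744166] [-0.2744294   0.72969413  2.10527131  1.33803219  1.6450273  -1.27194505] 0.20664842352313825
110 31 [482.8 189.2 110.3]
170 37 [484.2 188.8 169.5]
260 29 [482.8 190.4 260.2]
285 26 [481.8 188.7 284.7]
300 41 [482.2 188.7 301.5]
```

View pics/f.png

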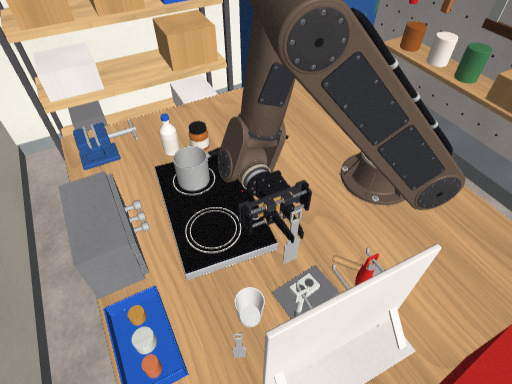

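The spatula hangs free and vertical in the gripper (292,235). The neighbouring tools are still on their hooks, and the pot is in the ring (192,170). Now raise, move away from the board and turn to face the pot.

```bash
python3 -m inch '[[0,0,0,4,0,0,1],[0,0,0,4,0,0,1],[0,0,0,3,0,0,1],[0,0,0,0,3.5,-3.8,1],[0,0,0,0,3.5,-3.8,1],[0,0,0,0,3.5,-3.8,1],[0,0,0,0,3.5,-3.8,1],[-0.17,0,0,0,0,0,1],[-0.17,0,0,0,0,0,1],[-0.17,0,0,0,0,0,1],[-0.17,0,0,0,0,0,1],[-0.17,0,0,0,0,0,1],[-0.17,0,0,0,0,0,1]]'
python3 - <<'E'
from g import *
s=env.state();print(s['joints'].round(2),rot(s['tcp_rot']).round(3))
E
python3 -m inch '[[-0.17,0,0,0,0,0,1],[-0.17,0,0,0,0,0,1],[-0.17,0,0,0,0,0,1],[-0.17,0,0,0,0,0,1],[-0.17,0,0,0,0,0,1],[0,0,0,0,0,0,1]]'
cat > t.py <<'E'
from h import *
def tgt(tip,phi=-20,pit=25,L=125.):
    f,q=np.radians([phi,pit]);hx=np.array([np.cos(f),np.sin(f),0]);up=np.array([0,0,1.])
    z=np.cos(q)*hx-np.sin(q)*up;x=np.cos(q)*up+np.sin(q)*hx;T=np.c_[x,np.cross(z,x),z]
    return np.array(tip)+L*x+19*z,T
E
python3 - <<'E'
from t import *
s=env.state();print(s['joints'].round(2),rot(s['tcp_rot']).round(3),s['t'])
delta(*tgt([565,-245,170]));print(tgt([565,-245,170])[0])
E
```

```text
t: 21.3
eef_pos: [617.0, 54.0, 339.1]
tcp_rot: [-2.158, -1.568, -0.464]
ft_force: [1.8, 0.2, 0.2]
opening: 0.206
grip_force: 30.0
[-0.38  0.43  2.26  2.19  1.3  -1.21] [[ 0.002  0.496  0.868]
 [-0.001 -0.868  0.496]
 [ 1.    -0.002 -0.001]]
t: 22.05
eef_pos: [620.6, 56.6, 341.5]
tcp_rot: [-0.245, -1.563, -3.13]
ft_force: [-0.6, 1.1, -0.8]
opening: 0.205
grip_force: 30.0
[ 0.15  0.42  2.3   3.55  1.19 -1.73] [[-0.007 -0.231  0.973]
 [-0.    -0.973 -0.231]
 [ 1.    -0.002  0.007]] 22.05
shift cm [-6.63 31.45  8.46] turn [-0.115 -0.443  0.023]
[ 630.8227718  -268.95752967  275.25872641]
```

```bash
python3 -m inch '[[-0.038,-0.148,0.008,0,0,0,1],[-0.038,-0.148,0.008,0,0,0,1],[-0.038,-0.148,0.008,0,0,0,1],[0,0,0,0,0,0,1]]'
python3 - <<'E'
from t import *
s=env.state();print(s['joints'].round(2),s['t'])
delta(*tgt([574,-247,185]))
E
```

```text
t: 22.55
eef_pos: [620.7, 49.6, 343.0]
tcp_rot: [3.129, -1.172, -0.342]
ft_force: [0.1, 0.5, -1.1]
opening: 0.206
grip_force: 30.0
[ 0.18  0.24  2.1   4.18  0.58 -2.31] 22.55
shift cm [2.000e-02 2.939e+01 1.397e+01] turn [ 0.006 -0.037  0.003]
```

```bash
python3 -m inch '[[0,-0.037,0,0,4.2,2,1],[0,0,0,0,4.2,2,1],[0,0,0,0,4.2,2,1],[0,0,0,0,4.2,2,1],[0,0,0,0,4.2,2,1],[0,0,0,0,4.2,2,1],[0,0,0,0,4.2,2,1],[0,0,0,0,0,0,1],[0,0,0,0,0,0,1]]'
python3 - <<'E'
from t import *
s=env.state();print(s['joints'].round(2),s['t'])
P0,T=tgt([574,-247,185]);delta(P0,T)
S=rot(s['tcp_rot'])
import scipy.optimize as so
for n in('scene','top'):
    p=env.read_camera(n);C=cloud(p);m=(abs(C[...,2]-146)<4)&(np.hypot(C[...,0]-576,C[...,1]+249)<60);Q=C[m]
    print(n,'rim',m.sum(),so.least_squares(lambda x:np.hypot(Q[:,0]-x[0],Q[:,1]-x[1])-x[2],[576,-249,50],loss='soft_l1',f_scale=2).x if m.sum()>10 else '')
    L=(C-s['eef_pos'])@S  # tool coords
    m=(abs(L[...,1])<24)&(abs(L[...,2]+19)<15)&(L[...,0]<-40)&(L[...,0]>-150);Q=L[m]
    print('blade pts',m.sum())
    if m.sum()>10: print('x min',Q[:,0].min(),'y',Q[:,1].min(),Q[:,1].max(),'z fit',np.polyfit(Q[:,0],Q[:,2],1), np.polyfit(Q[:,0],Q[:,1],1))
    m=(abs(L[...,1])<20)&(abs(L[...,2]+19)<15)&(L[...,0]>30)&(L[...,0]<100);Q=L[m]
    if m.sum()>3: print('top x max',Q[:,0].max())
    if n=='scene': cv2.imwrite('pics/i.png',cv2.cvtColor(cv2.resize(p['img'][60:260,120:370],(750,600),interpolation=2),4))
E
```

```text
t: 23.68
eef_pos: [636.5, -268.7, 281.3]
tcp_rot: [3.133, -1.127, -0.344]
ft_force: [-0.9, 0.5, -0.2]
opening: 0.206
grip_force: 30.0
[-0.57  0.37  2.08  2.69  0.47 -1.27] 23.675
shift cm [ 0.97  0.1  -0.04] turn [0.004 0.008 0.002]
scene rim 100 [ 576.82362332 -247.53988964   50.0163795 ]
blade pts 160
x min -125.85008309929162 y -23.086703956259704 20.867335108423433 z fit [ 1.04233097e-03 -1.92649861e+01] [-0.0083052 -3.3428686]
top x max 74.86510227090669
top rim 6 
blade pts 17
x min -57.95723910202223 y -6.395127225970153 14.303271234260151 z fit [ -0.14603664 -27.96052193] [-0.20300659 -6.76693577]
top x max 78.99339679204743
```

View pics/i.png

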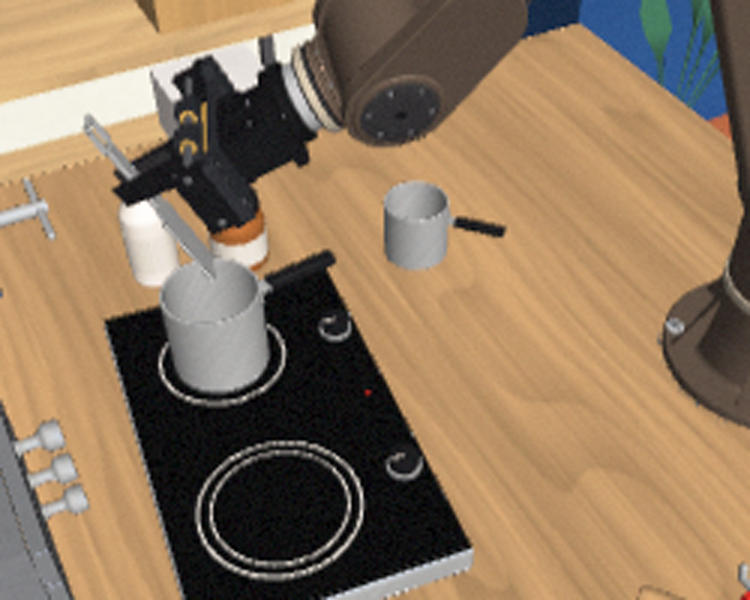

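The picture shows the spatula held tilted, with its blade just above the pot mouth (215,270). The pot is inside the ring. Lower straight down.

```bash
python3 - <<'E'
from t import *
s=env.state();T=rot(s['tcp_rot']);print('tip now',s['eef_pos']-125*T[:,0]-19*T[:,2])
for z in(120,60,51):delta(tgt([574,-246.6,z])[0])
E
```

```text
tip now [ 570.61506458 -244.19231391  177.63862798]
shift cm [-5.03  0.11  2.75] turn 
shift cm [-10.45   0.09   5.32] turn 
shift cm [-11.26   0.08   5.71] turn
```

```bash
python3 -m inch '[[0,0,0,-1.2,0.1,0.7,1],[0,0,0,-1.3,0,0.7,1],[0,0,0,-1.3,0,0.7,1],[0,0,0,-1.3,0,0.65,1],[0,0,0,-1.3,0,0.65,1],[0,0,0,-1.3,0,0.65,1],[0,0,0,-1.3,0,0.65,1],[0,0,0,-0.9,0,0.4,1],[0,0,0,-0.5,0,0.2,1],[0,0,0,0,0,0,1],[0,0,0,0,0,0,1]]'
python3 - <<'E'
from t import *
s=env.state();T=rot(s['tcp_rot']);print('tip now',s['eef_pos']-125*T[:,0]-19*T[:,2],s['ft_force'],s['moment'],s['joints'].round(2))
delta(tgt([574,-246.6,50])[0])
E
```

```text
t: 25.15
eef_pos: [640.3, -272.3, 167.0]
tcp_rot: [3.13, -1.13, -0.343]
ft_force: [0.0, 0.0, -0.3]
opening: 0.205
grip_force: 30.0
tip now [ 574.03703666 -248.41259656   62.00525562] [ 0.02427288  0.03865721 -0.3373254 ] [0.22478936 0.75200829 0.04871217] [-0.57  0.6   2.16  2.85  0.76 -1.46]
shift cm [-1.11 -0.16  0.4 ] turn
```

```bash
python3 -m inch '[[0,0,0,-0.18,-0.05,0.08,1],[0,0,0,-0.18,-0.05,0.08,1],[0,0,0,-0.18,-0.05,0.08,1],[0,0,0,-0.18,0,0.08,1],[0,0,0,0,0,0,1],[0,0,0,0,0,0,1]]'; python3 -m inch '[[0,0,0,-0.1,0,0.04,1],[0,0,0,0,0,0,1],[0,0,0,0,0,0,1]]'; python3 -m inch '[[0,0,0,-0.1,0,0.04,1],[0,0,0,0,0,0,1],[0,0,0,0,0,0,1]]'
```

```text
t: 25.9
eef_pos: [640.5, -270.8, 158.6]
tcp_rot: [3.13, -1.13, -0.344]
ft_force: [-0.9, 0.6, -0.6]
opening: 0.203
grip_force: 30.0
t: 26.28
eef_pos: [640.5, -270.8, 157.5]
tcp_rot: [3.13, -1.13, -0.344]
ft_force: [-0.5, -0.0, -1.9]
opening: 0.212
grip_force: 30.0
t: 26.65
eef_pos: [640.4, -270.8, 156.4]
tcp_rot: [3.13, -1.13, -0.344]
ft_force: [0.3, 0.6, -1.3]
opening: 0.203
grip_force: 30.0
```

```bash
for i in 1 2 ; do python3 -m inch '[[0,0,0,-0.07,0,0.03,1],[0,0,0,0,0,0,1],[0,0,0,0,0,0,1]]' | grep -E 'eef|ft_f'; done
```

```text
eef_pos: [640.5, -270.9, 155.9]
ft_force: [0.3, -0.7, 0.5]
eef_pos: [640.7, -271.0, 155.6]
ft_force: [1.8, -1.4, 5.0]
```

Contact at 5 N: the blade stands on the pot floor. Release.

```bash
python3 -m inch '[[0,0,0,0.02,0,0,0.5],[0,0,0,0,0,0,0.4],[0,0,0,0,0,0,0.2],[0,0,0,0,0,0,0.1],[0,0,0,0,0,0,0.1],[0,0,0,0,0,0,0.1]]'
python3 - <<'E'
from t import *
p=env.read_camera('scene');cv2.imwrite('pics/j.png',cv2.cvtColor(cv2.resize(p['img'][60:260,120:370],(750,600),interpolation=2),4))
E
```

```text
t: 28.15
eef_pos: [640.4, -270.8, 155.1]
tcp_rot: [3.13, -1.13, -0.344]
ft_force: [-0.3, 0.3, 0.3]
opening: 0.453
grip_force: 0.0
```

View pics/j.png

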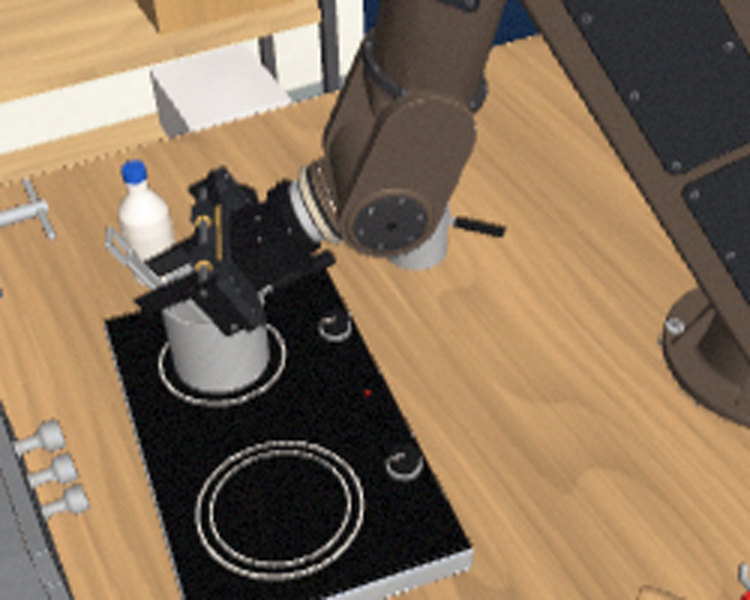

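Released: the spatula leans on the far rim (130,250), between the open fingers. Back off along the tool axis, then up.

```bash
python3 -m inch '[[0,0,0,0.1,0,-1,0.1],[0,0,0,0.2,0,-2,0.1],[0,0,0,0.3,0,-3,0.1],[0,0,0,0.5,0,-3,0.1],[0,0,0,3,0,-1,0.1],[0,0,0,4,0,-1,0.1],[0,0,0,4,0,-1,0.1],[0,0,0,4,0,-1,0.1],[0,0,0,0,0,0,0.1],[0,0,0,0,0,0,0.1]]'
python3 - <<'E'
from t import *
import scipy.optimize as so
p=env.read_camera('scene');C=cloud(p);im=p['img'];cv2.imwrite('pics/k.png',cv2.cvtColor(cv2.resize(im[40:384,100:430],(576,600),interpolation=2),4))
m=(abs(C[...,2]-146)<4)&(np.hypot(C[...,0]-577,C[...,1]+248)<56);Q=C[m]
print('rim',so.least_squares(lambda x:np.hypot(Q[:,0]-x[0],Q[:,1]-x[1])-x[2],[576,-249,50],loss='soft_l1',f_scale=2).x)
for t in ['file_handle_eye','scriber_eye','cup','jar','bottle','mould']: print(t,[w(p,r['centre']).round(0) for r in env.find_in(p,t)[:1]])
s=env.state();print(s['ft_force'],s['t'])
E
```

```text
t: 29.45
eef_pos: [593.9, -252.4, 355.6]
tcp_rot: [3.13, -1.129, -0.344]
ft_force: [-0.9, -0.1, -0.3]
opening: 0.453
grip_force: 0.0
rim [ 576.0570773  -247.17033309   49.7626379 ]
file_handle_eye [array([418., 344., 243.])]
scriber_eye [array([569., 343., 259.])]
cup [array([611., 212.,  49.])]
jar [array([ 482., -425.,   65.])]
bottle [array([ 585., -456.,   89.])]
mould [array([445., 227.,  22.])]
[ 0.27201326  0.00540901 -0.55697081] 29.8
```

View pics/k.png

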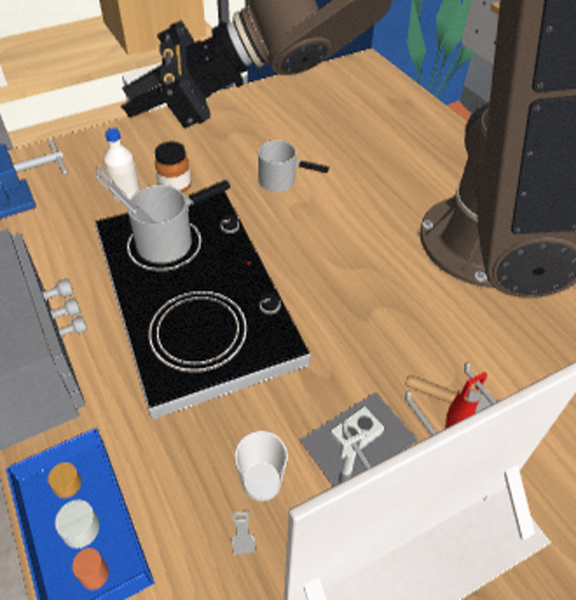

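The final picture shows the pot inside its ring (162,230) with the spatula leaning on the rim (120,195). Everything else is where it was.

```bash
python3 -c "
from cell import env
print(env.job_done())"
```

```text
the job is handed in; nothing more can be done
None
```

The job is handed in at about 30 s: the pot stands inside the empty ring, within about 3 mm of its centre, the 200 mm spatula leans blade-down on the pot's rim, and the other things checked in the last picture had not moved.

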